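Put the fruit and the rice paddle away after the family meal

ROBOT

A 7-joint arm with a two-finger parallel gripper is mounted at the origin on the work surface. World frame = base frame: x ahead of the robot, y to its left, z up, the work surface at z = 0. Lengths are in m, angles in rad, forces in N, time in s.
With the tool pointing down it reaches from about 0.4 to 0.85 m from the base axis. Payload 4.5 kg.
Tool frame: the origin (TCP) lies on the centre line of the jaws, within the pads' length; the fingertips stand 14 mm ahead of it and the grasp point (between the pads) lies 5 mm behind it (r.tcp_to_tips is the z of the fingertips in the tool frame, in m); z points along the fingers, y is the direction in which the jaws open and shut (so a half turn about z gives the same grasp; the last joint's range is limited). The gripper opens to 88 mm and grips with 3 to 60 N. Pads are 18 mm wide; open, the fingers measure 123 mm over their backs; the gripper's body (75 mm by 187 mm) begins 45 mm behind the grasp point.
Start: joints at [-1.146, 0.689, -0.195, 1.565, 0.157, 0.902, -0.215], TCP at [0.238, 0.578, 0.253] pointing down, gripper open.
Joint ranges: [-3.01, 3.01], [-0.46, 2.08], [-1.47, 1.51], [0.13, 2.56], [-1, 4.14], [0.04, 2.09], [-2.66, 2.66]. Speed limits (rad/s): [2.57, 2.57, 3.14, 3.14, 3.14, 3.14, 3.14].

INTERFACE

Orientations are given as a unit quaternion [x, y, z, w].
In Python, from plant import r, viewer gives the robot as it stands.
- The arm moves only by the shell command python3 -m inch 'ROWS' [FORCE]. ROWS is JSON, a list of rows, each a list of 3 entries, a list of its own where there are three numbers: the closure, from 0 (fully open) to 1 (shut), then the shift along the tool's x, y, z in cm, then the turn about the tool's z in degrees. In form: [[fingers, [x, y, z], yaw], ...]. A call has 1 to 20 rows; each row is the pose to reach, as a shift and turn from the pose commanded when the call began, along the tool's axes at that moment; what a row does not reach only later rows make up. A row lasts 1/10 s, in which the tool goes at most 50 mm and 8.59 degrees, less where a joint would pass 70% of its speed; a pose out of reach is approached as far as the arm can. A call with a gripper value outside its range is refused whole. The fingers move at their own pace and stop on an object; FORCE is the grip in N (left out, the last holds). Time passes only in rows, so rows that repeat a pose let the fingers close. It gives the time, the measured TCP pose, the force and the opening at its end, in the units of the state.
- r.get_state(): the state, without advancing time (a new reading comes with each control period).
- viewer.snapshot(name): name is "scene" or "top" or "wrist"; returns the picture (384x512x3 uint8, red, green, blue); there is no depth.
- viewer.camera_params(name): a dict with "intrinsics" (3x3 intrinsics, pixels), "world_to_cam" (4x4, takes a point from world to camera coordinates). Camera axes: x right, y up, looking along -z (the intrinsics and any distortion apply to the point x, -y, -z); pixel columns grow to the right and rows downward; lengths in m; the calibration is good to about 2 mm. A picture is of the moment at which its call begins: read the wrist's pose just before it. camera_params takes no time and is no camera call; for the wrist camera it gives the pose at the moment of the call.
- r.finish_job(): hands the job in, once; it reports no verdict.
Trained networks look in the newest picture that a camera, given by its name, has taken for a name from the list of things; names that differ only in an ending like _2 or _b are one class to them, and where a whole thing is asked for, a point or a joint stands for the part that bears it (a point fixed in the world has none). Each returns a list of dicts, best first, with "p" (0 to 1); they miss things now and then, are a little off and sometimes report something else, mostly with a low value. They report only what shows in the picture. A call takes as long as a camera call.
- viewer.outline_of(camera, name): "pixels" (384x512 bool, what is visible of it) and "bbox" ([left, top, width, height] in pixels, round what is visible of it).
The state is a dict: "clock": time; "q": joint angles; "qd": joint speeds; "joint_torque": joint torques, N m; "tool_pos": TCP position; "eef_rot": TCP orientation; "contact_force": force on the tool from outside, world axes, zero at the start; "moment": the same for the moment, N m; "opening": opening from 0.0 (shut) to 1.0 (fully open).
Only numpy, scipy, OpenCV 4.12 (cv2) and the standard library are available. Lean on these libraries where they do the work, as an engineer would, in place of code of your own. Each camera call takes 0.05 s, during which the arm holds its last target.

TASK

Clear the table after the meal: first swing both flaps of the cardboard fruit carton right back, well past upright, then lower every mandarin standing on the table gently into the carton, setting each down on the bottom rather than letting it drop. Lay the wooden rice paddle in the open drawer of the little wooden drawer unit and push the drawer fully shut; leave the cups, tea bowl, chopstick case and apples where they are, and leave the carton open.

Things in the scene. Friction and masses are not known exactly. Their poses are not given: they have to be found in the camera images.
- carton: open cardboard carton fixed to the table (sizes in mm): 250 x 250 outside, 120 high, walls and floor 5 thick (inside 240 x 240, 115 deep); origin at the centre of its underside, z up; the flaps are hinged on its -x and +x top edges and fold towards each other, leaving an open slot of 65 along y over the middle when closed
- carton_floor (a point): centre of the carton's inner floor, axes as the carton's
- flap_near (a joint): joint of the near (robot side) carton flap, hinged along the carton's -x top edge (carton frame, line x = -122.5, z 120): 0 = closed flat over the carton, 1.57 = upright, up to 2.6 = leaning well outwards; starts half raised at 0.55 to 0.85; the stiff hinge stays where it is left. The flap is cardboard 5 thick, 90 from hinge to free edge, 240 wide
- flap_far (a joint): joint of the far carton flap, hinged along the carton's +x top edge (carton frame, line x = +122.5, z 120): 0 = closed flat over the carton, 1.57 = upright, up to 2.6 = leaning well outwards; starts half raised at 0.55 to 0.85; the stiff hinge stays where it is left. The flap is cardboard 5 thick, 90 from hinge to free edge, 240 wide
- flap_near_edge (a point): middle of the free edge of the near flap
- flap_far_edge (a point): middle of the free edge of the far flap
- mandarin1: a mandarin: orange, slightly flattened ball with a small flat base, 60 across and 50 high, about 110 g; origin at its centre, 25 above what it stands on; may be absent (None)
- mandarin2: a mandarin: orange, slightly flattened ball with a small flat base, 60 across and 50 high, about 110 g; origin at its centre, 25 above what it stands on; may be absent (None)
- mandarin3: a mandarin: orange, slightly flattened ball with a small flat base, 60 across and 50 high, about 110 g; origin at its centre, 25 above what it stands on; may be absent (None)
- mandarin4: a mandarin: orange, slightly flattened ball with a small flat base, 60 across and 50 high, about 110 g; origin at its centre, 25 above what it stands on; may be absent (None)
- paddle: wooden rice paddle lying flat, 160 long along its x, 60 g: handle from x = -80 to 25, 16 wide and 16 high; flat blade from x = 20 to 80, 50 wide and 10 thick; origin on its underside at mid length
- unit: small light wooden drawer unit fixed to the table, 260 deep (x), 250 wide (y), 110 high, one drawer in its front, which faces its own -x; origin at the centre of its underside, so the front edge of its top lies at x = -115 and drawer front at x = -130 when shut
- unit_drawer0 (a joint): how far the drawer is pulled out along the unit's -x, m: 0 = shut, starts 0.13 to 0.175 open, slides with about 1 N
- drawer_floor (a point): centre of the drawer's inner floor, moving with the drawer, axes as the unit's; 22 above the table. The drawer is 215 long inside (x = -107 to 107), 208 wide, its walls end 66 above this floor and its front panel about 75 above it; only the part pulled out in front of the unit (a length equal to the joint value, from x = -113 back) is open from above
- unit_drawer0_handle (a point): middle of the drawer's bar handle, 120 long along y, 35 in front of the drawer front, 72 above the table
- cup1: white paper cup standing upright, 75 high, 62 across the rim; a bystander, leave it; origin at the centre of its underside
- cup2: white paper cup standing upright, 75 high, 62 across the rim; a bystander, leave it; origin at the centre of its underside
- tea_bowl: white tea bowl, 100 across, 50 high; a bystander, leave it; origin at the centre of its underside
- chopstick_case: dark wooden chopstick case, 220 x 30 x 22, lying along its x; a bystander, leave it; origin at the centre of its underside

How it is judged:
On the way:
1. both carton flaps have been swung back past upright (over 1.8 rad) (value of joint each of flap_near, flap_far above 1.8 rad), for 0.2 s.
At the end, for the whole second after the job is handed in: Both flaps over 1.8 rad; every present mandarin at rest in the carton (centre within 120 mm of its middle along each carton axis, under 80 mm above its floor); paddle at rest in the drawer (origin inside its walls, under 45 mm above its floor); drawer within 10 mm of shut (all of step 1 and x of mandarin1 in the frame of carton_floor between -0.12 and 0.12 m and y of mandarin1 in the frame of carton_floor between -0.12 and 0.12 m and z of each of mandarin1, mandarin2, mandarin3, mandarin4 in the frame of carton_floor below 0.08 m and linear speed of each of mandarin1, mandarin2, mandarin3, mandarin4, paddle below 0.05 m/s and x of mandarin2 in the frame of carton_floor between -0.12 and 0.12 m and y of mandarin2 in the frame of carton_floor between -0.12 and 0.12 m and x of mandarin3 in the frame of carton_floor between -0.12 and 0.12 m and y of mandarin3 in the frame of carton_floor between -0.12 and 0.12 m and x of mandarin4 in the frame of carton_floor between -0.12 and 0.12 m and y of mandarin4 in the frame of carton_floor between -0.12 and 0.12 m and x of paddle in the frame of drawer_floor between -0.11 and 0.11 m and y of paddle in the frame of drawer_floor between -0.105 and 0.105 m and z of paddle in the frame of drawer_floor between -0.01 and 0.045 m and value of joint unit_drawer0 below 0.01 m); the robot touches nothing.
It fails at once if a mandarin is dropped into the carton: it moves faster than 0.8 m/s inside it (a free fall of some 33 mm) ((x of mandarin1 in the frame of carton_floor between -0.12 and 0.12 m and y of mandarin1 in the frame of carton_floor between -0.12 and 0.12 m and z of mandarin1 in the frame of carton_floor below 0.1 m and linear speed of mandarin1 above 0.8 m/s) or (x of mandarin2 in the frame of carton_floor between -0.12 and 0.12 m and y of mandarin2 in the frame of carton_floor between -0.12 and 0.12 m and z of mandarin2 in the frame of carton_floor below 0.1 m and linear speed of mandarin2 above 0.8 m/s) or (x of mandarin3 in the frame of carton_floor between -0.12 and 0.12 m and y of mandarin3 in the frame of carton_floor between -0.12 and 0.12 m and z of mandarin3 in the frame of carton_floor below 0.1 m and linear speed of mandarin3 above 0.8 m/s) or (x of mandarin4 in the frame of carton_floor between -0.12 and 0.12 m and y of mandarin4 in the frame of carton_floor between -0.12 and 0.12 m and z of mandarin4 in the frame of carton_floor below 0.1 m and linear speed of mandarin4 above 0.8 m/s)).
It fails at once if a mandarin is pressed against the carton with more than 40 N (contact force between any of mandarin1, mandarin2, mandarin3, mandarin4 and carton above 40 N).
It fails at once if a cup, the tea bowl or the chopstick case is shifted by more than 50 mm or tipped over (distance of any of cup1, cup2, tea_bowl, chopstick_case from where it was at the start of the episode above 0.05 m or angle between any of cup1, cup2, tea_bowl, chopstick_case's own z axis and vertical above 0.6 rad).
Of mandarin1, mandarin2, mandarin3, mandarin4 only 2 to 4 are there at a start; the rules pass over those that are not, and their reading is None.
At some moment in a run one of mandarin1, mandarin2, mandarin3, mandarin4, paddle may be knocked a few centimetres aside while the robot is not near it.
It also fails if it takes over 210 s, if anything falls off the work surface, if the arm or the gripper's body presses on something with over 40 N, if the wrist force passes 120 N, or if a joint passes its speed limit or range.

## Working session

There is one attempt and no reset: what is moved stays moved. The work goes in short steps, Python scripts to look and compute and a shell command to move; the robot and the scene stay as the last step left them, time stands still between calls to the robot, and variables do not carry over. Pictures are saved under pics/ and viewed, and the job is handed in when it is done.

```bash
ls -la; mkdir -p pics
cat > h.py <<'E'
import numpy as np, cv2
from plant import r, viewer
def snap(cam,name):
    im=viewer.snapshot(cam); cv2.imwrite('pics/'+name+'.png',im[:,:,::-1]); return im
def P(cam):
    c=viewer.camera_params(cam); return np.array(c['intrinsics']),np.array(c['world_to_cam']),c
def proj(cam,X):
    K,T,_=P(cam); X=np.atleast_2d(X); c=X@T[:3,:3].T+T[:3,3]; p=np.c_[c[:,0],-c[:,1],-c[:,2]]@K.T
    return p[:,:2]/p[:,2:]
def ray(cam,uv,KT=None):
    K,T=KT if KT else P(cam)[:2]
    d=np.linalg.inv(K)@np.array([uv[0],uv[1],1.]); d=np.array([d[0],-d[1],-d[2]])
    R=T[:3,:3]; o=-R.T@T[:3,3]; d=R.T@d; return o,d/np.linalg.norm(d)
def onz(cam,uv,z,KT=None):
    o,d=ray(cam,uv,KT); return o+d*(z-o[2])/d[2]
def tri(rays):
    A=np.zeros((3,3));b=np.zeros(3)
    for o,d in rays:
        M=np.eye(3)-np.outer(d,d);A+=M;b+=M@o
    return np.linalg.solve(A,b)
def cen(o):
    m=np.asarray(o['pixels']).astype(np.uint8); M=cv2.moments(m,True); 
    return np.array([M['m10']/M['m00'],M['m01']/M['m00']]),M['m00']
E
python3 - <<'E'
from h import *
for c in ('scene','top','wrist'):
    snap(c,c+'0'); print(c,P(c)[2])
    for n in ('mandarin1','paddle','carton','flap_near','flap_far','unit','unit_drawer0','cup1','tea_bowl','chopstick_case'):
        L=viewer.outline_of(c,n)
        print(c,n,[(round(o['p'],2),[int(v) for v in o['bbox']],cen(o)[0].round(1).tolist(),int(cen(o)[1])) for o in L])
s=r.get_state(); print(s)
E
```

```text
total 12
drwxr-xr-x  3 agent agent 4096 Dec  7 14:40 .
drwxr-xr-x 23 root  root  4096 Dec  7 14:40 ..
drwxr-xr-x  2 agent agent 4096 Dec  7 14:40 pics
scene {'intrinsics': array([[391.44899487,   0.        , 247.2141738 ],
       [  0.        , 391.44899487, 193.63457049],
       [  0.        ,   0.        ,   1.        ]]), 'world_to_cam': array([[-9.90440498e-02,  9.95083050e-01,  2.43589451e-05,
         1.58369180e-01],
       [-5.64639541e-01, -5.62206788e-02,  8.23420563e-01,
         2.45818603e-01],
       [ 8.19373215e-01,  8.15411533e-02,  5.67431560e-01,
        -1.80083893e+00],
       [ 0.00000000e+00,  0.00000000e+00,  0.00000000e+00,
         1.00000000e+00]])}
scene mandarin1 [(0.81, [236, 201, 19, 18], [244.4, 212.0], 245), (0.68, [277, 198, 20, 17], [284.0, 207.8], 236), (0.48, [338, 174, 80, 36], [376.5, 191.9], 2265), (0.24, [250, 187, 43, 12], [277.9, 191.0], 264)]
scene paddle [(0.87, [249, 186, 44, 11], [276.5, 190.7], 279)]
scene carton [(0.67, [310, 156, 107, 84], [364.8, 198.4], 6937)]
scene flap_near [(0.82, [322, 156, 72, 15], [357.2, 162.2], 451)]
scene f
[... 2537 characters left out ...]
': array([-1.14620052,  0.68911435, -0.19461362,  1.56531222,  0.15728687,
        0.90251231, -0.21510428]), 'qd': array([-7.86061362e-04, -2.71470935e-04,  5.81524188e-04, -2.99439056e-05,
       -8.08044507e-04, -7.97621080e-04, -2.98989849e-04]), 'joint_torque': array([ 4.77971753e-04, -5.27488375e+01, -1.26717847e+00, -1.53742522e+01,
       -5.20420948e-02, -8.48104755e-04,  1.35086864e-05]), 'tool_pos': array([0.23804911, 0.57790078, 0.25273082]), 'eef_rot': array([ 1.94146108e-01,  9.80972624e-01,  1.99203308e-05, -9.69434825e-06]), 'contact_force': array([-0.37825677, -0.45482188,  0.77923156]), 'moment': array([-0.00079463,  0.01902454, -0.02643565]), 'opening': 0.9998539038011974}
```

Run:
```python
import cv2
for c in ('scene0','top0'):
    im=cv2.imread(f'pics/{c}.png'); cv2.imwrite(f'pics/{c}_b.png',cv2.resize(im,(800,600),interpolation=cv2.INTER_CUBIC))
```

```text
(no output)
```

View pics/top0_b.png

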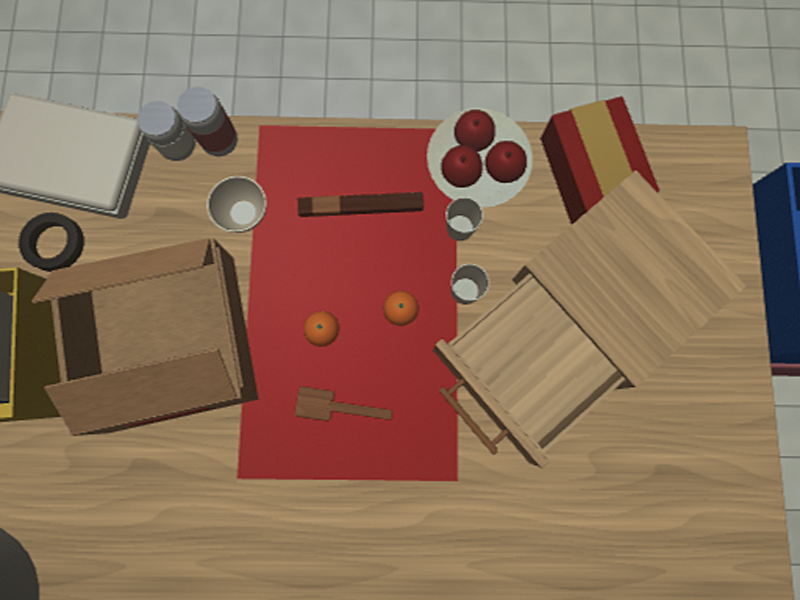

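View pics/scene0_b.png

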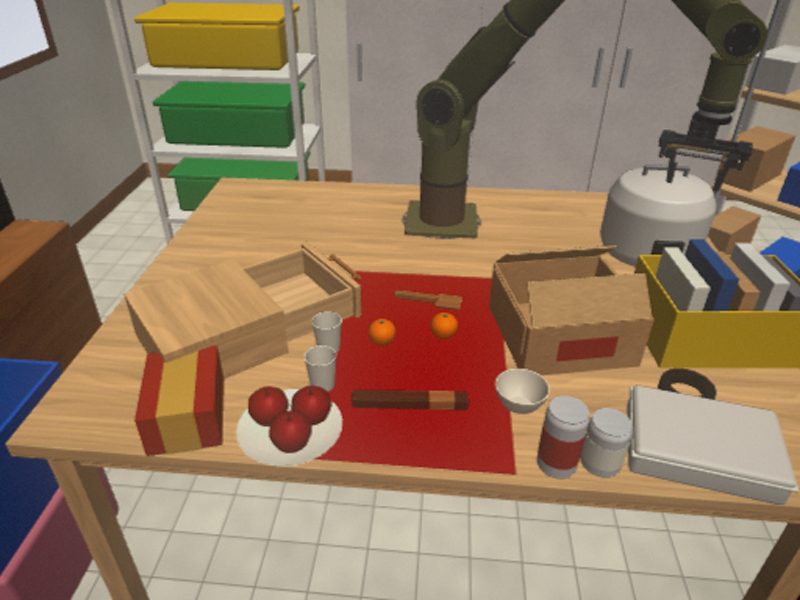

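Two mandarins (800-px top view: (321,328) and (401,307)), the paddle at (345,405), the carton at the left with both flaps half raised, and the drawer unit at the right with its drawer open. I'll fit poses from the outlines in both views.

```bash
cat > fit.py <<'E'
from h import *
from scipy.optimize import minimize
def box(x0,x1,y0,y1,z0,z1):
    return np.array([[x,y,z] for x in(x0,x1) for y in(y0,y1) for z in(z0,z1)],float)
def place(pts,x,y,a):
    c,s=np.cos(a),np.sin(a); return pts@np.array([[c,-s,0],[s,c,0],[0,0,1]]).T+[x,y,0]
def flap(side,th):  # side -1 near,+1 far
    e=0.09; out=[]
    for y in(-.12,.12):
        for l in (0,e):
            for t in (0,.005):
                x=l*np.cos(th)-t*np.sin(th)*1; z=l*np.sin(th)+t*np.cos(th)
                out.append([side*.1225-side*x,y,.12+z])
    return np.array(out)
def parts_carton(p):
    x,y,a,t1,t2=p
    return {'carton':[box(-.125,.125,-.125,.125,0,.12),flap(-1,t1),flap(1,t2)],'flap_near':[flap(-1,t1)],'flap_far':[flap(1,t2)]}
def parts_unit(p):
    x,y,a,d=p
    return {'unit':[box(-.115,.13,-.125,.125,0,.11),box(-.13-d,.0,-.112,.112,.015,.088),box(-.13-d,-.115-d,-.125,.125,.01,.097),box(-.165-d,-.155-d,-.06,.06,.067,.077)]}
CAM={c:P(c)[:2] for c in('scene','top')}
def pj(cam,X):
    K,T=CAM[cam]; c=X@T[:3,:3].T+T[:3,3]; p=np.c_[c[:,0],-c[:,1],-c[:,2]]@K.T; return p[:,:2]/p[:,2:]
def render(cam,parts,pose,S=4):
    m=np.zeros((384*S,512*S),np.uint8)
    for b in parts:
        h=cv2.convexHull(((pj(cam,place(b,*pose))+.5)*S).astype(np.float32)).round().astype(np.int32)
        cv2.fillConvexPoly(m,h,1)
    return cv2.resize(m.astype(np.float32),(512,384),interpolation=cv2.INTER_AREA)
def iou(m,a): return np.minimum(m,a).sum()/np.maximum(m,a).sum()
E
python3 - <<'E'
from fit import *
obs={}
for c in('scene','top'):
    viewer.snapshot(c)
    for n in('carton','unit','flap_near','flap_far'):
        obs[c,n]=np.asarray(viewer.outline_of(c,n)[0]['pixels']).astype(np.float32)
np.save('obs.npy',obs,allow_pickle=True)
def run(pf,keys,x0,step):
    def cost(p):
        P_=pf(p); return -sum(iou(render(c,P_[n],p[:3]),obs[c,n]) for c,n in keys)
    best=None
    for k in range(3):
        sim=np.vstack([x0]+[x0+np.eye(len(x0))[i]*step[i]*(1-2*(k%2)) for i in range(len(x0))])
        R=minimize(cost,x0,method='Nelder-Mead',options=dict(initial_simplex=sim,maxiter=500,xatol=1e-4,fatol=1e-4)); x0=R.x
    P_=pf(R.x); print(R.x.round(4),[(k,round(float(iou(render(k[0],P_[k[1]],R.x[:3]),obs[k])),3)) for k in keys]); return R.x
c0=onz('top',[94,216],.06)[:2]; print(c0,onz('top',[375,203],.06))
run(parts_carton,[('scene','carton'),('top','carton'),('top','flap_near'),('scene','flap_far')],np.array([c0[0],c0[1],0.2,.7,.7]),np.array([.03,.03,.2,.2,.2]))
u0=onz('top',[410,175],.06)[:2]
run(parts_unit,[('scene','unit'),('top','unit')],np.array([u0[0],u0[1],-.7,.15]),np.array([.03,.03,.2,.03]))
for n in ('mandarin1','paddle','cup1','tea_bowl','chopstick_case'):
  for c in ('top','scene'):
    for o in viewer.outline_of(c,n):
        print(n,c,round(o['p'],2),onz(c,cen(o)[0],{'mandarin1':.025,'paddle':.006,'cup1':.037,'tea_bowl':.025,'chopstick_case':.015}[n]).round(3))
E
```

```text
[0.5321583  0.28960377] [ 0.57536728 -0.41750561  0.06      ]
[0.5318 0.2733 0.2372 0.7257 0.8103] [(('scene', 'carton'), 0.959), (('top', 'carton'), 0.983), (('top', 'flap_near'), 0.974), (('scene', 'flap_far'), 0.948)]
[ 0.6303 -0.4731 -0.8566  0.1733] [(('scene', 'unit'), 0.851), (('top', 'unit'), 0.967)]
mandarin1 top 0.95 [ 0.593 -0.113  0.025]
mandarin1 top 0.64 [0.557 0.019 0.025]
mandarin1 scene 0.68 [0.554 0.022 0.025]
mandarin1 scene 0.58 [ 0.593 -0.109  0.025]
paddle top 0.71 [ 0.43  -0.     0.006]
paddle top 0.55 [0.778 0.178 0.006]
paddle scene 0.49 [ 0.427 -0.008  0.006]
cup1 top 0.93 [ 0.635 -0.227  0.037]
cup1 top 0.92 [ 0.75  -0.218  0.037]
cup1 scene 0.86 [ 0.61  -0.224  0.037]
cup1 scene 0.63 [ 0.729 -0.215  0.037]
cup1 scene 0.62 [ 0.454 -0.298  0.037]
tea_bowl top 0.82 [0.771 0.174 0.025]
tea_bowl scene 0.85 [0.746 0.174 0.025]
chopstick_case top 0.67 [ 0.779 -0.04   0.015]
chopstick_case scene 0.62 [ 0.782 -0.038  0.015]
```

Run:
```python
from fit import *
ps=[(parts_carton([.5318,.2733,.2372,.7257,.8103])['carton'],(.5318,.2733,.2372)),(parts_unit([.6303,-.4731,-.8566,.1733])['unit'],(.6303,-.4731,-.8566))]
E=[(0,1),(0,2),(0,4),(1,3),(1,5),(2,3),(2,6),(3,7),(4,5),(4,6),(5,7),(6,7)]
out=[]
for c in('top','scene'):
    im=cv2.imread(f'pics/{c}0.png'); im=cv2.resize(im,(1024,768))
    for parts,po in ps:
        for b in parts:
            q=((pj(c,place(b,*po))+.5)*2).round().astype(int)
            for i,j in E: cv2.line(im,tuple(map(int,q[i])),tuple(map(int,q[j])),(0,255,0),1)
    cv2.imwrite(f'pics/ov_{c}.png',im[180:640] if c=='top' else im[260:560])
    out.append(im)
o=out[0][180:640]; o=cv2.resize(o,(800,360)); s=cv2.resize(out[1][290:540],(800,196)); cv2.imwrite('pics/ov.png',np.vstack([o,s]))
```

```text
(no output)
```

View pics/ov.png

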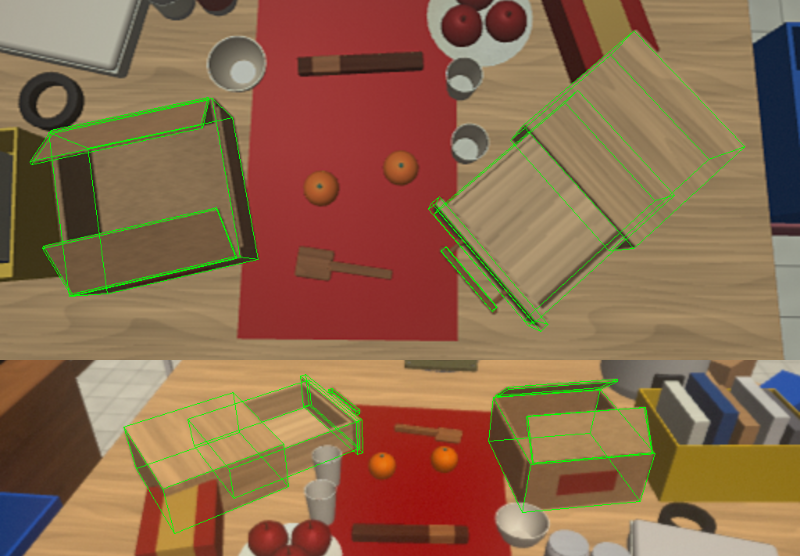

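```bash
cat >> h.py <<'E'
def carton(x,y,z,C=(.5318,.2733,.2372)):
    c,s=np.cos(C[2]),np.sin(C[2]); return np.array([C[0]+c*x-s*y,C[1]+s*x+c*y,z])
def go(X,ydir=None,full=False):
    "cm shift in tool axes and yaw deg about tool z, to put TCP at world X with tool y along world angle ydir(deg, mod 180)"
    from scipy.spatial.transform import Rotation as Ro
    s=r.get_state(); R=Ro.from_quat(s['eef_rot']).as_matrix()
    d=R.T@(np.asarray(X)-s['tool_pos'])*100
    cur=np.degrees(np.arctan2(R[1,1],R[0,1])); yaw=0
    if ydir is not None:
        w=(ydir-cur+90)%180-90; yaw=-w
    print('t',round(s['clock'],2),'pos',s['tool_pos'].round(4),'ydir',round(cur,1),'shift',d.round(2),'yaw',round(yaw,1),'q7',round(s['q'][6],2),'F',s['contact_force'].round(1),'op',round(s['opening'],3))
    return d,yaw
E
python3 - <<'E'
from h import *
go(r.get_state()['tool_pos']+[0,0,.09])
go(carton(0,0,.33),103.6)
K,T,_=P('wrist'); print(-T[:3,:3].T@T[:3,3])
E
```

```text
t 2.65 pos [0.2381 0.5779 0.2528] ydir 67.6 shift [ 0.  0. -9.] yaw 0 q7 -0.22 F [0.  1.2 0.2] op 1.0
t 2.65 pos [0.2381 0.5779 0.2528] ydir 67.6 shift [-38.76 -16.98  -7.73] yaw -36.0 q7 -0.22 F [0.  1.2 0.2] op 1.0
[0.17316176 0.60613329 0.38481294]
```

```bash
python3 -m inch '[[1,[0,0,-3],0],[1,[0,0,-6],0],[1,[0,0,-8],0],[1,[-2,-1,-8],0],[1,[-5,-2.2,-8],-3],[1,[-9,-4,-8],-7],[1,[-13,-6,-8],-11],[1,[-17,-7.5,-8],-15],[1,[-21,-9,-8],-19],[1,[-25,-11,-8],-23],[1,[-29,-12.8,-8],-27],[1,[-33,-14.5,-8],-31],[1,[-36,-16,-7.7],-34],[1,[-38.2,-16.8,-7.7],-36],[1,[-38.8,-17,-7.7],-36],[1,[-38.8,-17,-7.7],-36],[1,[-38.8,-17,-7.7],-36]]' 20
python3 - <<'E'
from h import *
snap('wrist','w1');snap('top','t1')
go(carton(0,0,.184),103.6)
E
```

```text
clock: 4.35
tool_pos: [0.5307, 0.2748, 0.3299]
eef_rot: [-0.119, 0.993, 0.001, -0.0]
contact_force: [0.6, 0.7, -1.0]
opening: 0.004
t 4.45 pos [0.5306 0.2749 0.3299] ydir 103.8 shift [-0.08 -0.2  14.59] yaw 0.2 q7 1.03 F [-0.3  0.6 -0.4] op 0.005
```

View pics/w1.png

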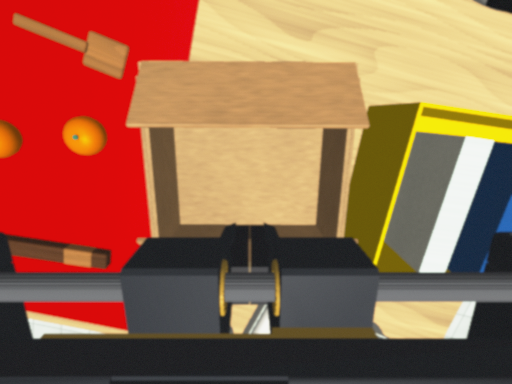

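```bash
python3 -m inch '[[1,[0,0,3],0],[1,[0,-0.1,6],0],[1,[0,-0.2,9],0],[1,[-0.1,-0.2,12],0],[1,[-0.1,-0.2,14],0],[1,[-0.1,-0.2,14.6],0],[1,[-1,-0.2,14.6],0],[1,[-2.5,-0.2,14.6],0],[1,[-4,-0.2,14.6],0],[1,[-5.5,-0.2,14.6],0],[1,[-7,-0.2,14.6],0],[1,[-8.5,-0.2,14.6],0],[1,[-10,-0.2,14.6],0],[1,[-11.5,-0.2,14.6],0],[1,[-12.5,-0.2,14.6],0],[1,[-13.5,-0.2,14.6],0],[1,[-14.5,-0.2,14.6],0],[1,[-15.3,-0.2,14.6],0],[1,[-15.3,-0.2,14.6],0]]'
python3 - <<'E'
from h import *
snap('scene','s2')
snap('top','t2')
go(carton(0.15,0,.184),103.6)
im=np.hstack([cv2.imread('pics/s2.png')[120:280,280:450],cv2.imread('pics/t2.png')[120:280,0:200]]);cv2.imwrite('pics/c2.png',cv2.resize(im,None,fx=2.1,fy=2.1))
E
```

```text
clock: 6.35
tool_pos: [0.6827, 0.3079, 0.1854]
eef_rot: [-0.118, 0.993, 0.001, 0.002]
contact_force: [0.7, 0.4, 1.0]
opening: 0.006
t 6.45 pos [0.6818 0.3076 0.185 ] ydir 103.6 shift [0.38 0.19 0.1 ] yaw 0.0 q7 1.11 F [ 0.  -0.2 -1.1] op 0.005
```

View pics/c2.png

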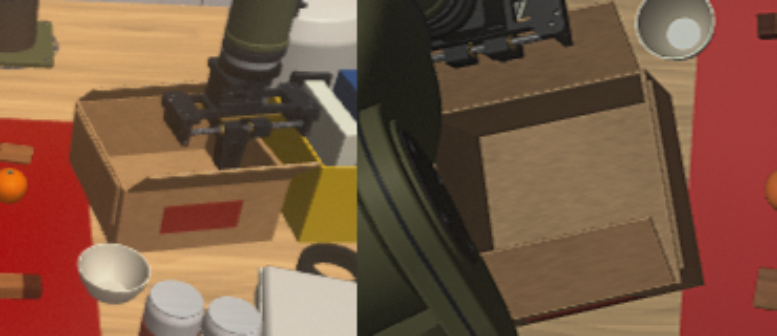

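The far flap leans well outwards. Now the near one.

```bash
python3 -m inch '[[1,[2,0.1,0],0],[1,[5,0.1,0],0],[1,[9,0.1,0],0],[1,[13,0.1,0],0],[1,[16,0.1,0],0],[1,[18,0.1,0],0],[1,[19.5,0.1,0],0],[1,[21,0.1,0],0],[1,[22.5,0.1,0],0],[1,[24,0.1,0],0],[1,[25.5,0.1,0],0],[1,[26.5,0.1,0],0],[1,[27.5,0.1,0],0],[1,[28.5,0.1,0],0],[1,[29.5,0.1,0],0],[1,[30.3,0.1,0],0],[1,[30.7,0.1,0],0],[1,[30.7,0.1,0],0]]'
python3 - <<'E'
from h import *
go(carton(0,0,.35),103.6)
E
```

```text
clock: 8.25
tool_pos: [0.3817, 0.2354, 0.1836]
eef_rot: [-0.119, 0.993, -0.0, -0.001]
contact_force: [-0.9, 0.4, 0.2]
opening: 0.004
t 8.25 pos [0.3817 0.2354 0.1836] ydir 103.6 shift [-15.46   0.13 -16.66] yaw 0.0 q7 0.77 F [-0.9  0.4  0.2] op 0.004
```

```bash
python3 -m inch '[[1,[-2,0,0],0],[1,[-4,0,-3],0],[1,[-6,0,-7],0],[0.5,[-8,0,-11],0],[0,[-9,-2,-14],0],[0,[-10,-5,-16],0],[0,[-10.6,-9,-16.5],0],[0,[-10.6,-13,-16.5],0],[0,[-10.6,-17,-16.5],0],[0,[-10.6,-21,-16.5],0],[0,[-10.6,-25,-16.5],0],[0,[-10.6,-29,-16.5],0],[0,[-10.6,-31,-16.5],0],[0,[-10.6,-31.9,-16.5],0],[0,[-10.6,-31.9,-16.5],0],[0,[-10.6,-31.9,-16.5],0]]'
cat > look.py <<'E'
from h import *
import sys
tag=sys.argv[1]
KT={}
for c in ('wrist','top','scene'):
    KT[c]=P(c)[:2]; snap(c,c+tag)
    for n,z in (('mandarin1',.025),('paddle',.006)):
        for o in viewer.outline_of(c,n):
            if o['p']<.3: continue
            uv,a=cen(o); print(c,n,round(o['p'],2),uv.round(1),int(a),onz(c,uv,z,KT[c]).round(4)[:2])
            if n=='paddle' and c!='scene':
                k,_=cv2.findContours(np.asarray(o['pixels']).astype(np.uint8),0,2); k=max(k,key=cv2.contourArea)
                b=cv2.boxPoints(cv2.minAreaRect(k)); print('   box',[onz(c,q,.008,KT[c]).round(3)[:2].tolist() for q in b])
go(r.get_state()['tool_pos'])
E
python3 look.py 3
```

```text
clock: 9.85
tool_pos: [0.5604, -0.0476, 0.3486]
eef_rot: [-0.12, 0.993, 0.001, -0.0]
contact_force: [0.1, 0.1, 0.2]
opening: 1.003
wrist mandarin1 0.98 [289.4 163.6] 1011 [0.5541 0.0218]
wrist mandarin1 0.78 [206.5 166. ] 943 [ 0.5906 -0.1114]
wrist mandarin1 0.45 [296.   81.9] 2004 [ 0.4294 -0.0032]
wrist mandarin1 0.36 [440.9 155.5] 25909 [0.4818 0.2615]
wrist paddle 0.98 [295.8  81.9] 1975 [ 0.4268 -0.0011]
   box [[0.439, -0.104], [0.391, -0.095], [0.41, 0.063], [0.461, 0.057]]
wrist paddle 0.55 [79.9 77.4] 23480 [ 0.502  -0.3379]
   box [[0.422, -0.46], [0.357, -0.196], [0.62, -0.15], [0.695, -0.46]]
top mandarin1 0.47 [260.9 195.7] 161 [ 0.5961 -0.1272]
scene mandarin1 0.72 [209.6 210.1] 364 [ 0.5927 -0.2277]
scene mandarin1 0.71 [244.  211.6] 219 [ 0.5897 -0.1112]
scene mandarin1 0.55 [284.2 207.6] 210 [0.5539 0.0223]
scene mandarin1 0.34 [197.6 183.6] 2509 [ 0.4358 -0.301 ]
scene paddle 0.74 [276.1 190.8] 256 [ 0.4262 -0.0092]
t 10.3 pos [ 0.5607 -0.0491  0.3487] ydir 103.6 shift [0. 0. 0.] yaw 0 q7 1.6 F [ 0.5 -0.3  0.9] op 1.001
```

Run:
```python
import cv2,numpy as np
a=[cv2.imread(f'pics/{c}3.png') for c in('wrist','top')]
cv2.imwrite('pics/c3.png',cv2.resize(np.hstack(a),(800,300)))
cv2.imwrite('pics/c3s.png',cv2.resize(cv2.imread('pics/scene3.png')[130:280,180:460],None,fx=2.5,fy=2.5))
```

```text
(no output)
```

View pics/c3.png

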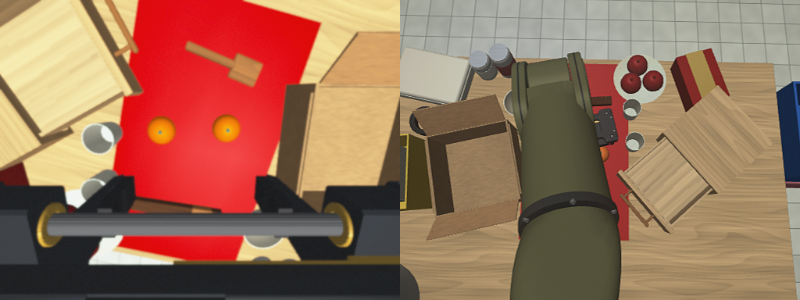

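View pics/c3s.png

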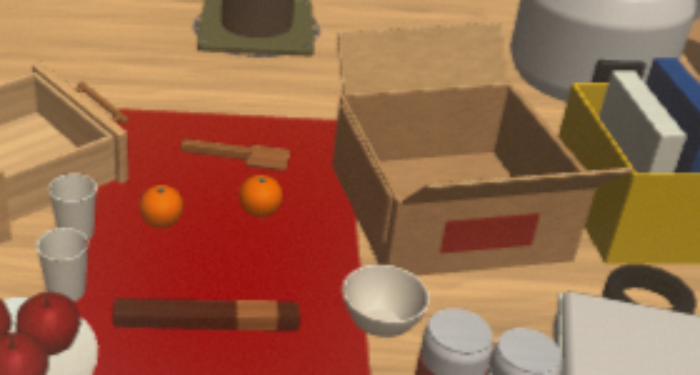

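The two flaps lean back and exactly two mandarins stand, at wrist (289,164) and (206,166). Triangulating heights.

Run:
```python
from h import *
W=lambda uv:ray('wrist',uv);S=lambda uv:ray('scene',uv);T=lambda uv:ray('top',uv)
print(tri([W([289.4,163.6]),S([284.2,207.6]),T([204.7,209.9])]),tri([W([289.4,163.6]),S([284.2,207.6])]))
print(tri([W([206.5,166]),S([244,211.6]),T([255.7,196.7])]),tri([W([206.5,166]),S([244,211.6])]))
print('pad',tri([W([295.8,81.9]),S([276.1,190.8])]))
go([.5545,.0215,.12]); go([.5545,.0215,.030])
```

```text
[0.55532385 0.0203531  0.02583407] [0.55455624 0.02112781 0.02533515]
[ 0.5917999  -0.11262411  0.02665344] [ 0.59086295 -0.11224474  0.02607779]
pad [ 0.42799189 -0.00616601  0.00770884]
t 10.3 pos [ 0.5607 -0.0491  0.3487] ydir 103.6 shift [-1.06  7.   22.88] yaw 0 q7 1.6 F [ 0.5 -0.3  0.9] op 1.001
t 10.3 pos [ 0.5607 -0.0491  0.3487] ydir 103.6 shift [-1.06  7.   31.88] yaw 0 q7 1.6 F [ 0.5 -0.3  0.9] op 1.001
```

```bash
python3 -m inch '[[0,[-0.5,3,3],0],[0,[-1.1,6,7],0],[0,[-1.1,7,11],0],[0,[-1.1,7,15],0],[0,[-1.1,7,19],0],[0,[-1.1,7,23],0],[0,[-1.1,7,26],0],[0,[-1.1,7,28.5],0],[0,[-1.1,7,30.5],0],[0,[-1.1,7,32],0],[0,[-1.1,7,32.7],0],[0,[-1.1,7,32.7],0],[0.6,[-1.1,7,32.7],0],[0.6,[-1.1,7,32.7],0],[0.6,[-1.1,7,32.7],0],[0.6,[-1.1,7,32.7],0],[0.6,[-1.1,7,32.7],0],[0.6,[-1.1,7,32.7],0]]' 10
python3 - <<'E'
from h import *
go([.5545,.0215,.25])
E
```

```text
clock: 12.1
tool_pos: [0.5554, 0.0211, 0.0223]
eef_rot: [-0.118, 0.993, -0.0, 0.001]
contact_force: [0.2, -0.4, 5.7]
opening: 0.664
t 12.1 pos [0.5554 0.0211 0.0223] ydir 103.6 shift [  0.05   0.06 -22.77] yaw 0 q7 1.26 F [ 0.2 -0.4  5.7] op 0.664
```

```bash
python3 - <<'E'
from h import *
go(carton(.055,0,.25),103.6);go(carton(.055,0,.030),103.6)
E
python3 -m inch '[[0.6,[0,0,-1],0],[0.6,[0,0,-3],0],[0.6,[0,0,-6],0],[0.6,[0,0,-10],0],[0.6,[0,0,-14],0],[0.6,[0,0,-18],0],[0.6,[0,0,-21],0],[0.6,[0,0,-22.8],0],[0.6,[0,0,-22.8],0],[0.6,[0,0,-22.8],0]]'
python3 - <<'E'
from h import *
go(carton(.055,0,.25),103.6)
E
```

```text
t 12.1 pos [0.5554 0.0211 0.0223] ydir 103.6 shift [ -9.16  25.06 -22.77] yaw -0.0 q7 1.26 F [ 0.2 -0.4  5.7] op 0.664
t 12.1 pos [0.5554 0.0211 0.0223] ydir 103.6 shift [-9.14 25.07 -0.77] yaw -0.0 q7 1.26 F [ 0.2 -0.4  5.7] op 0.664
clock: 13.1
tool_pos: [0.5543, 0.0211, 0.2493]
eef_rot: [-0.119, 0.993, -0.0, -0.0]
contact_force: [-0.4, -0.1, -1.8]
opening: 0.668
t 13.1 pos [0.5543 0.0211 0.2493] ydir 103.6 shift [-9.25 25.04 -0.08] yaw 0.0 q7 1.4 F [-0.4 -0.1 -1.8] op 0.668
```

Held (force about -1.1 N plus). Across, then lower.

```bash
python3 -m inch '[[0.6,[-0.5,1.5,0],0],[0.6,[-1.5,4,0],0],[0.6,[-2.8,7.5,0],0],[0.6,[-4,11,0],0],[0.6,[-5.4,14.5,0],0],[0.6,[-6.6,18,0],0],[0.6,[-7.8,21,0],0],[0.6,[-8.7,23.5,0],0],[0.6,[-9.2,25,0],0],[0.6,[-9.2,25,0],0],[0.6,[-9.2,25,2],0],[0.6,[-9.2,25,4],0],[0.6,[-9.2,25,6],0],[0.6,[-9.2,25,8],0],[0.6,[-9.2,25,10],0],[0.6,[-9.2,25,11],0],[0.6,[-9.2,25,11],0]]'
python3 - <<'E'
from h import *
go(carton(.055,0,.030),103.6)
snap('scene','s4');snap('top','t4')
im=np.hstack([cv2.imread('pics/s4.png')[110:280,280:470],cv2.imread('pics/t4.png')[120:290,0:200]]);cv2.imwrite('pics/c4.png',cv2.resize(im,None,fx=2,fy=2))
E
```

```text
clock: 14.8
tool_pos: [0.5847, 0.2838, 0.1381]
eef_rot: [-0.118, 0.993, -0.001, -0.002]
contact_force: [0.1, -1.1, -1.4]
opening: 0.663
t 14.8 pos [0.5847 0.2838 0.1381] ydir 103.5 shift [-0.14  0.24 10.8 ] yaw -0.1 q7 1.01 F [ 0.1 -1.1 -1.4] op 0.663
```

View pics/c4.png

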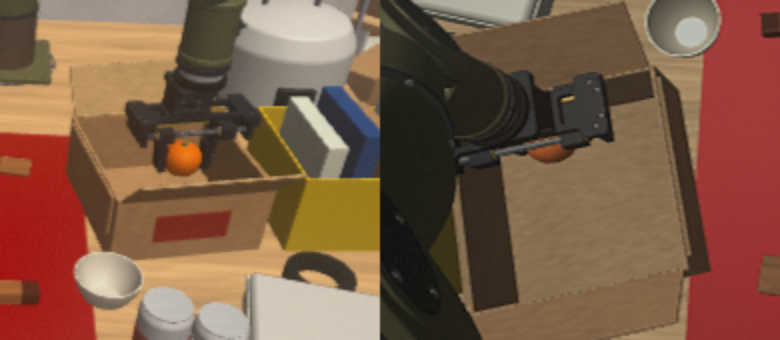

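```bash
python3 -m inch '[[0.6,[-0.1,0.1,1],0],[0.6,[-0.1,0.2,2.5],0],[0.6,[-0.1,0.2,4],0],[0.6,[-0.1,0.2,5.5],0],[0.6,[-0.1,0.2,7],0],[0.6,[-0.1,0.2,8.5],0],[0.6,[-0.1,0.2,9.5],0],[0.6,[-0.1,0.2,10.2],0],[0.6,[-0.1,0.2,10.7],0],[0.6,[-0.1,0.2,10.9],0],[0.6,[-0.1,0.2,10.9],0],[0.6,[-0.1,0.2,10.9],0]]'
python3 - <<'E'
from h import *
go(carton(.055,0,.028),103.6)
E
```

```text
clock: 16.1
tool_pos: [0.5864, 0.2883, 0.0312]
eef_rot: [-0.118, 0.993, 0.0, 0.0]
contact_force: [1.1, 0.3, -1.0]
opening: 0.664
t 16.1 pos [0.5864 0.2883 0.0312] ydir 103.6 shift [ 0.16 -0.17  0.32] yaw 0.0 q7 0.96 F [ 1.1  0.3 -1. ] op 0.664
```

```bash
python3 -m inch '[[0.6,[0,0,0.2],0],[0.6,[0,0,0.3],0],[0.6,[0,0,0.3],0],[0.6,[0,0,0.3],0]]'; python3 -m inch '[[0.2,[0,0,0],0],[0.2,[0,0,0],0],[0.15,[0,0,0],0],[0.15,[0,0,0],0],[0.15,[0,0,0],0]]'
```

```text
clock: 16.5
tool_pos: [0.586, 0.2881, 0.0278]
eef_rot: [-0.119, 0.993, 0.0, -0.0]
contact_force: [0.3, 0.6, -0.9]
opening: 0.663
clock: 17.0
tool_pos: [0.5861, 0.2881, 0.0278]
eef_rot: [-0.118, 0.993, 0.0, 0.0]
contact_force: [-0.6, -0.4, 0.5]
opening: 0.852
```

```bash
python3 -m inch '[[0.15,[0,0,-1],0],[0.15,[0,0,-3],0],[0.15,[0,0,-6],0],[0,[0,0,-10],0],[0,[0,0,-14],0],[0,[0,0,-18],0],[0,[0,0,-21],0],[0,[0.5,-2,-22],0],[0,[1.3,-6,-22.5],0],[0,[2.2,-10,-22.5],0],[0,[3.1,-14,-22.5],0],[0,[4.1,-18,-22.5],0],[0,[5.1,-22,-22.5],0],[0,[6,-26,-22.5],0],[0,[7,-30,-22.5],0],[0,[8,-34,-22.5],0],[0,[8.7,-37,-22.5],0],[0,[8.9,-39,-22.5],0],[0,[8.9,-39,-22.5],0]]' ; python3 -m inch '[[0,[0,0,0],8],[0,[0,0,0],16],[0,[0,0,0],24],[0,[0,0,0],32],[0,[0,0,0],40],[0,[0,0,0],48],[0,[0,0,0],56],[0,[0,0,0],64],[0,[0,0,0],72],[0,[0,0,0],80],[0,[0,0,0],86],[0,[0,0,0],89],[0,[0,0,0],89],[0,[0,0,0],89]]'; python3 look.py 5
python3 - <<'E'
import cv2,numpy as np
a=[cv2.imread(f'pics/{c}5.png') for c in('wrist','top')]
cv2.imwrite('pics/c5.png',cv2.resize(np.hstack(a),(800,300)))
E
```

```text
clock: 18.9
tool_pos: [0.591, -0.1164, 0.2531]
eef_rot: [-0.115, 0.993, -0.001, 0.0]
contact_force: [-0.6, 0.6, -0.0]
opening: 1.004
clock: 20.3
tool_pos: [0.5913, -0.1102, 0.2529]
eef_rot: [0.61, 0.792, 0.0, -0.0]
contact_force: [0.5, -0.4, -0.2]
opening: 1.0
wrist mandarin1 0.63 [248.9 170.1] 1600 [ 0.591  -0.1109]
wrist paddle 0.83 [144.9  49.1] 3513 [0.4278 0.0005]
   box [[0.387, -0.1], [0.411, 0.058], [0.462, 0.059], [0.443, -0.101]]
wrist paddle 0.64 [167.6 274.9] 9242 [ 0.5118 -0.307 ]
   box [[0.334, -0.346], [0.326, -0.221], [0.568, -0.158], [0.596, -0.276]]
top mandarin1 0.92 [101.2 196.5] 449 [0.5876 0.29  ]
top mandarin1 0.42 [ 89.1 210. ] 18115 [0.5518 0.3178]
top mandarin1 0.32 [337.3 237.3] 7894 [ 0.4898 -0.3263]
scene mandarin1 0.48 [244.5 211.8] 222 [ 0.5908 -0.1096]
scene paddle 0.86 [275.6 190.9] 306 [ 0.4271 -0.0111]
t 20.75 pos [ 0.5912 -0.112   0.2527] ydir 14.6 shift [0. 0. 0.] yaw 0 q7 0.42 F [ 0.6 -0.2 -0.1] op 0.999
```

View pics/c5.png

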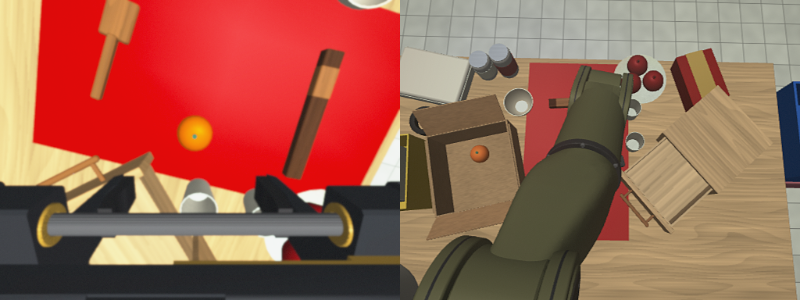

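Mandarin A stands in the carton; B is under the gripper at (0.591,-0.111). Descend and grip.

```bash
python3 -m inch '[[0,[0,0,3],0],[0,[0.1,0,7],0],[0,[0.1,0,11],0],[0,[0.1,0,15],0],[0,[0.1,0,18],0],[0,[0.1,0,20],0],[0,[0.1,0,21.5],0],[0,[0.1,0,22.6],0],[0,[0.1,0,23.1],0],[0,[0.1,0,23.1],0],[0.6,[0.1,0,23.1],0],[0.6,[0.1,0,23.1],0],[0.6,[0.1,0,23.1],0],[0.6,[0.1,0,23.1],0],[0.6,[0.1,0,23.1],0],[0.6,[0.1,0,23.1],0]]' 10;  python3 -m inch '[[0.6,[0,0,-1],0],[0.6,[0,0,-3],0],[0.6,[0,0,-6],0],[0.6,[0,0,-10],0],[0.6,[0,0,-14],0],[0.6,[0,0,-18],0],[0.6,[0,0,-21],0],[0.6,[0,0,-22.8],0],[0.6,[0,0,-22.8],0],[0.6,[0,0,-22.8],0]]'
python3 - <<'E'
from h import *
go(carton(0,-.07,.25),13.6)
E
```

```text
clock: 22.35
tool_pos: [0.5913, -0.111, 0.0221]
eef_rot: [0.611, 0.791, 0.0, 0.0]
contact_force: [-0.4, -0.0, 3.6]
opening: 0.661
clock: 23.35
tool_pos: [0.5904, -0.1108, 0.2493]
eef_rot: [0.611, 0.791, -0.0, -0.0]
contact_force: [0.7, -1.2, -1.0]
opening: 0.662
t 23.35 pos [ 0.5904 -0.1108  0.2493] ydir 14.6 shift [31.65  3.9  -0.06] yaw 1.0 q7 0.42 F [ 0.7 -1.2 -1. ] op 0.662
```

```bash
python3 -m inch '[[0.6,[1.5,0,0],0],[0.6,[4,0.5,0],0],[0.6,[8,1,0],0],[0.6,[12,1.5,0],1],[0.6,[16,2,0],1],[0.6,[20,2.5,0],1],[0.6,[24,3,0],1],[0.6,[28,3.5,0],1],[0.6,[30.5,3.8,0],1],[0.6,[31.6,3.9,0],1],[0.6,[31.6,3.9,0],1],[0.6,[31.6,3.9,2],1],[0.6,[31.6,3.9,4],1],[0.6,[31.6,3.9,6],1],[0.6,[31.6,3.9,8],1],[0.6,[31.6,3.9,10],1],[0.6,[31.6,3.9,11],1],[0.6,[31.6,3.9,11],1]]'
python3 - <<'E'
from h import *
go(carton(0,-.07,.028),13.6)
snap('scene','s6');snap('top','t6')
im=np.hstack([cv2.imread('pics/s6.png')[110:280,280:470],cv2.imread('pics/t6.png')[120:290,0:200]]);cv2.imwrite('pics/c6.png',cv2.resize(im,None,fx=2,fy=2))
E
```

```text
clock: 25.15
tool_pos: [0.5484, 0.2025, 0.1384]
eef_rot: [0.619, 0.785, -0.002, -0.0]
contact_force: [0.4, 0.5, -1.2]
opening: 0.662
t 25.15 pos [0.5484 0.2025 0.1384] ydir 13.5 shift [ 0.29  0.09 11.04] yaw -0.1 q7 -0.08 F [ 0.4  0.5 -1.2] op 0.662
```

View pics/c6.png

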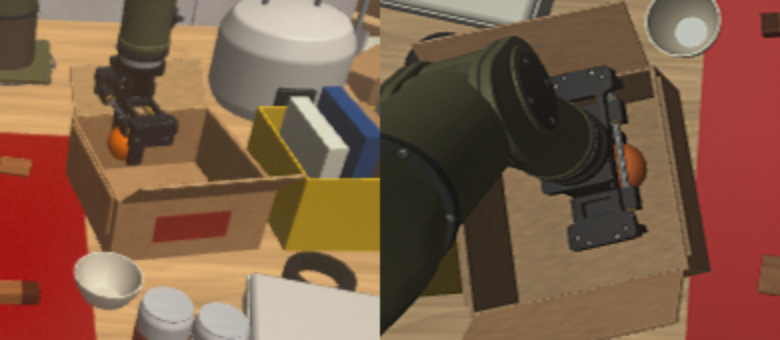

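```bash
python3 -m inch '[[0.6,[0.1,0,1],0],[0.6,[0.1,0,2.5],0],[0.6,[0.1,0,4],0],[0.6,[0.1,0,5.5],0],[0.6,[0.1,0,7],0],[0.6,[0.1,0,8.5],0],[0.6,[0.1,0,9.5],0],[0.6,[0.1,0,10.2],0],[0.6,[0.1,0,10.7],0],[0.6,[0.1,0,10.8],0],[0.6,[0.1,0,10.8],0],[0.6,[0.1,0,10.8],0]]'
python3 - <<'E'
from h import *
go(carton(0,-.07,.0275),13.6)
E
```

```text
clock: 26.45
tool_pos: [0.5492, 0.2058, 0.0322]
eef_rot: [0.618, 0.786, 0.0, 0.0]
contact_force: [0.2, 0.9, -0.1]
opening: 0.663
t 26.45 pos [0.5492 0.2058 0.0322] ydir 13.6 shift [-0.03 -0.11  0.47] yaw 0.0 q7 -0.07 F [ 0.2  0.9 -0.1] op 0.663
```

```bash
python3 -m inch '[[0.6,[0,0,0.2],0],[0.6,[0,0,0.4],0],[0.6,[0,0,0.4],0],[0.6,[0,0,0.4],0]]'; python3 -m inch '[[0.2,[0,0,0],0],[0.2,[0,0,0],0],[0.15,[0,0,0],0],[0.15,[0,0,0],0],[0.15,[0,0,0],0],[0.15,[0,0,-1],0],[0.15,[0,0,-3],0],[0.15,[0,0,-6],0],[0,[0,0,-10],0],[0,[0,0,-14],0],[0,[0,0,-18],0],[0,[0,0,-21],0],[0,[0,0,-22],0],[0,[0,0,-22],0]]'
python3 - <<'E'
from h import *
go([.428,-.03,.25])
E
```

```text
clock: 26.85
tool_pos: [0.5488, 0.2056, 0.0277]
eef_rot: [0.618, 0.786, -0.0, -0.0]
contact_force: [-0.3, -0.9, -2.1]
opening: 0.662
clock: 28.25
tool_pos: [0.5494, 0.2059, 0.2494]
eef_rot: [0.618, 0.786, 0.002, 0.001]
contact_force: [0.5, -0.0, -0.8]
opening: 0.998
t 28.25 pos [0.5494 0.2059 0.2494] ydir 13.6 shift [-20.06 -17.35  -0.13] yaw 0 q7 -0.1 F [ 0.5 -0.  -0.8] op 0.998
```

```bash
python3 - <<'E'
from h import *
go([.4265,-.0125,.25],-7.4)
E
python3 -m inch '[[0,[-2,-1.7,0],2],[0,[-5,-4,0],5],[0,[-8.5,-7,0],9],[0,[-12,-10,0],13],[0,[-15,-12.8,0],17],[0,[-17,-15.5,0],20],[0,[-18,-17,0],21],[0,[-18.4,-17.9,0],21],[0,[-18.4,-17.9,0],21],[0,[-18.4,-17.9,0],21]]'; python3 look.py 7;  python3 - <<'E'
import cv2,numpy as np
a=[cv2.imread(f'pics/{c}7.png') for c in('wrist','top')]
cv2.imwrite('pics/c7.png',cv2.resize(np.hstack(a),(800,300)))
E
```

```text
t 28.25 pos [0.5494 0.2059 0.2494] ydir 13.6 shift [-18.33 -17.09  -0.13] yaw 21.0 q7 -0.1 F [ 0.5 -0.  -0.8] op 0.998
clock: 29.25
tool_pos: [0.4187, -0.0145, 0.2473]
eef_rot: [0.751, 0.661, 0.0, -0.0]
contact_force: [1.1, -0.2, 0.4]
opening: 1.0
wrist paddle 0.85 [255.3 151.9] 2558 [0.4287 0.0059]
   box [[0.389, -0.097], [0.412, 0.062], [0.459, 0.055], [0.442, -0.103]]
top mandarin1 0.92 [101.4 196.5] 428 [0.5876 0.2893]
top mandarin1 0.85 [132.2 210.8] 428 [0.5513 0.2068]
top paddle 0.78 [233.6 262.8] 184 [ 0.4218 -0.0587]
   box [[0.419, -0.019], [0.435, -0.021], [0.424, -0.1], [0.408, -0.098]]
scene mandarin1 0.48 [341.2 204.4] 34 [0.516  0.2169]
scene paddle 0.75 [275.8 190.8] 278 [ 0.4265 -0.0102]
scene paddle 0.35 [341.3 204.2] 58 [0.4879 0.2228]
t 29.7 pos [ 0.4183 -0.0152  0.2477] ydir -7.4 shift [0. 0. 0.] yaw 0 q7 -0.01 F [0.  0.7 0. ] op 1.002
```

View pics/c7.png

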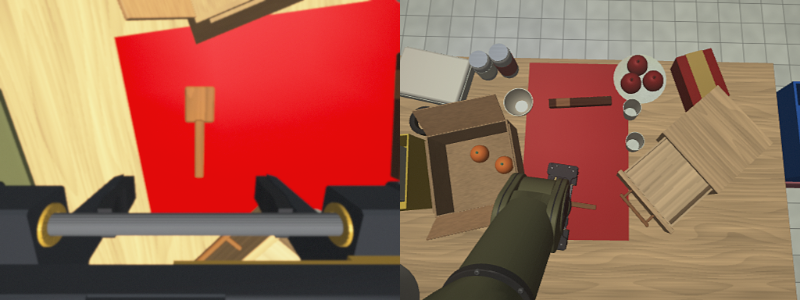

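Both mandarins are in the carton; the paddle lies at wrist (255,152), nearly aligned with the tool's x. Grasp it.

Run:
```python
from h import *
go([.4265,-.013,.019],-7.2)
```

```text
t 29.7 pos [ 0.4183 -0.0152  0.2477] ydir -7.4 shift [ 0.32  0.78 22.87] yaw -0.2 q7 -0.01 F [0.  0.7 0. ] op 1.002
```

```bash
python3 -m inch '[[0,[0.2,0.5,3],0],[0,[0.3,0.8,7],0],[0,[0.3,0.8,11],0],[0,[0.3,0.8,15],0],[0,[0.3,0.8,18],0],[0,[0.3,0.8,20],0],[0,[0.3,0.8,21.5],0],[0,[0.3,0.8,22.5],0],[0,[0.3,0.8,22.8],0],[0,[0.3,0.8,22.8],0],[1,[0.3,0.8,22.8],0],[1,[0.3,0.8,22.8],0],[1,[0.3,0.8,22.8],0],[1,[0.3,0.8,22.8],0],[1,[0.3,0.8,22.8],0],[1,[0.3,0.8,22.8],0],[1,[0.3,0.8,22.8],0]]' 25; python3 -m inch '[[1,[0,0,-1],0],[1,[0,0,-3],0],[1,[0,0,-6],0],[1,[0,0,-10],0],[1,[0,0,-14],0],[1,[0,0,-17],0],[1,[0,0,-18],0],[1,[0,0,-18],0]]'
python3 - <<'E'
from h import *
snap('wrist','w8')
go([.4942,-.3039,.20],-49.1)
E
```

```text
clock: 31.4
tool_pos: [0.4417, -0.0138, 0.0313]
eef_rot: [0.751, 0.66, -0.01, -0.009]
contact_force: [-0.8, 0.8, 0.4]
opening: 0.389
clock: 32.2
tool_pos: [0.4471, -0.0137, 0.2118]
eef_rot: [0.751, 0.66, -0.009, -0.009]
contact_force: [0.3, 0.0, -0.1]
opening: 0.007
t 32.25 pos [ 0.4464 -0.0136  0.2108] ydir -7.4 shift [-28.18   8.48   0.91] yaw 41.7 q7 0.55 F [-0.4  0.4  0.4] op 0.006
```

View pics/w8.png

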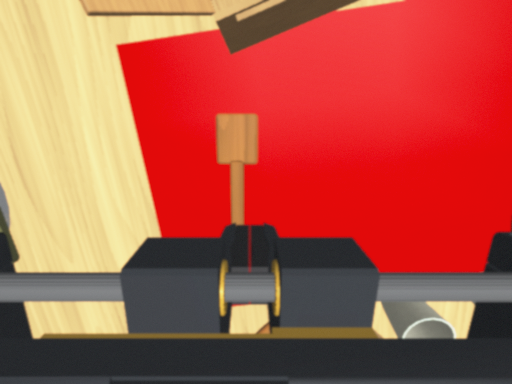

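```bash
python3 - <<'E'
from h import *
s=r.get_state(); print(s['q'].round(3)); L=np.array([[-3.01, 3.01], [-0.46, 2.08], [-1.47, 1.51], [0.13, 2.56], [-1, 4.14], [0.04, 2.09], [-2.66, 2.66]]); print((s['q']-L[:,0]).round(2),(L[:,1]-s['q']).round(2))
E
python3 look.py 9
```

```text
[-0.473  0.643  0.663  2.132 -0.685  0.62   0.555]
[2.54 1.1  2.13 2.   0.31 0.58 3.21] [3.48 1.44 0.85 0.43 4.83 1.47 2.11]
wrist paddle 0.62 [237.8 153.2] 2853 [0.4293 0.013 ]
   box [[0.412, 0.063], [0.461, 0.057], [0.444, -0.083], [0.389, -0.076]]
top mandarin1 0.41 [336.9 237. ] 7768 [ 0.4905 -0.3254]
top paddle 0.49 [235.3 263. ] 180 [ 0.4213 -0.063 ]
   box [[0.418, -0.025], [0.434, -0.027], [0.424, -0.102], [0.409, -0.1]]
scene paddle 0.72 [276.6 191. ] 269 [ 0.4276 -0.0074]
t 32.7 pos [ 0.4464 -0.0142  0.2108] ydir -7.4 shift [0. 0. 0.] yaw 0 q7 0.55 F [-0.1  0.1 -0.3] op 0.008
```

```bash
python3 -m inch '[[0,[0,0.3,0],0],[0,[0,0.6,0],0],[0,[0,1,0],0],[0,[0,1,0],0],[0,[0,1,0],0],[0,[0,1,0],0],[0,[0,1,0],0]]'
python3 - <<'E'
from h import *
go([.456,-.013,.08],-7.2)
s=r.get_state(); print(s['q'].round(3),s['eef_rot'])
E
```

```text
clock: 33.4
tool_pos: [0.4563, -0.0153, 0.2109]
eef_rot: [0.751, 0.66, -0.01, -0.009]
contact_force: [0.6, 0.7, -0.3]
opening: 0.615
t 33.4 pos [ 0.4563 -0.0153  0.2109] ydir -7.4 shift [ 0.25  0.3  13.09] yaw -0.2 q7 0.55 F [ 0.6  0.7 -0.3] op 0.615
[-0.468  0.655  0.667  2.104 -0.68   0.639  0.548] [ 0.7511484   0.65999022 -0.00999816 -0.00943527]
```

```bash
python3 -m inch '[[0,[0.2,0.1,3],0],[0,[0.2,0.1,7],0],[0,[0.2,0.1,10],0],[0,[0.2,0.1,13],0],[0,[0.2,0.1,13],0],[0,[0.2,0.1,13],0]]'
python3 - <<'E'
from h import *
go([.456,-.013,.019],-7.2)
s=r.get_state(); print(s['q'].round(3),s['eef_rot'])
E
```

```text
clock: 34.0
tool_pos: [0.454, -0.0137, 0.0812]
eef_rot: [0.751, 0.66, -0.01, -0.01]
contact_force: [0.2, -0.1, -0.8]
opening: 1.002
t 34.0 pos [ 0.454  -0.0137  0.0812] ydir -7.4 shift [0.11 0.36 6.21] yaw -0.2 q7 0.76 F [ 0.2 -0.1 -0.8] op 1.002
[-0.244  0.844  0.291  2.187 -0.947  0.27   0.758] [ 0.75139883  0.65969969 -0.01013817 -0.00966082]
```

```bash
python3 -m inch '[[0,[0.1,0.2,1.5],0],[0,[0.1,0.3,3],0],[0,[0.1,0.3,4.5],0],[0,[0.1,0.3,5.5],0],[0,[0.1,0.3,5.9],0],[0,[0.1,0.3,5.9],0],[0,[0.1,0.3,5.9],0]]'
python3 - <<'E'
from h import *
go([.456,-.013,.019],-7.2)
s=r.get_state(); print(s['q'].round(3),s['eef_rot'])
snap('wrist','w10');snap('top','t10')
im=np.hstack([cv2.imread('pics/w10.png'),cv2.imread('pics/t10.png')]);cv2.imwrite('pics/c10.png',cv2.resize(im,(800,300)))
E
```

```text
clock: 34.7
tool_pos: [0.4565, -0.0131, 0.0231]
eef_rot: [0.751, 0.66, -0.01, -0.008]
contact_force: [-0.4, -0.2, 2.7]
opening: 0.998
t 34.7 pos [ 0.4565 -0.0131  0.0231] ydir -7.4 shift [ 0.01 -0.04  0.41] yaw -0.2 q7 0.76 F [-0.4 -0.2  2.7] op 0.998
[-0.115  0.944  0.073  2.182 -0.963  0.074  0.762] [ 0.75113296  0.6600315  -0.00950635 -0.00820555]
```

View pics/c10.png

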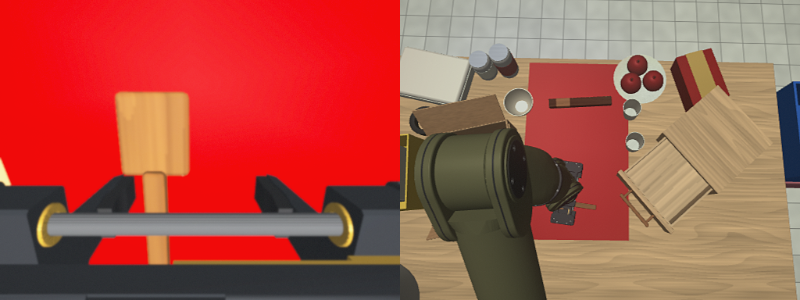

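The handle lies between the open fingers, near the inner finger; closing will draw it to the middle.

```bash
python3 -m inch '[[0.3,[0,0,0.2],0],[0.5,[0,0,0.2],0],[0.7,[0,0,0.2],0],[1,[0,0,0.2],0],[1,[0,0,0.2],0],[1,[0,0,0.2],0],[1,[0,0,0.2],0],[1,[0,0,0.2],0],[1,[0,0,0.2],0]]' 10
python3 - <<'E'
from h import *
go([.456,-.013,.019],-7.2)
snap('wrist','w11');snap('top','t11')
im=np.hstack([cv2.imread('pics/w11.png'),cv2.imread('pics/t11.png')]);cv2.imwrite('pics/c11.png',cv2.resize(im,(800,300)))
E
```

```text
clock: 35.7
tool_pos: [0.4556, -0.0126, 0.0198]
eef_rot: [0.751, 0.66, -0.01, -0.009]
contact_force: [-0.8, 0.3, 0.4]
opening: 0.207
t 35.7 pos [ 0.4556 -0.0126  0.0198] ydir -7.4 shift [-0.03  0.05  0.08] yaw -0.2 q7 0.76 F [-0.8  0.3  0.4] op 0.207
```

View pics/c11.png

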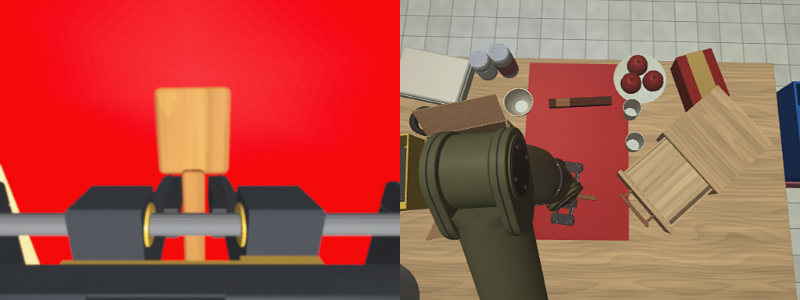

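```bash
python3 -m inch '[[1,[0,0,0],0],[1,[0,0,0],0],[1,[0,0,0],0],[1,[0,0,-1],0],[1,[0,0,-2.5],0],[1,[0,0.3,-5],0],[1,[0,0.6,-9],0],[1,[0,1,-13],0],[1,[0,1,-17],0],[1,[0,1,-18],0],[1,[0,1,-18],0],[1,[0,1,-18],0]]' 25
python3 - <<'E'
from h import *
go([.4942,-.3039,.20],-49.1)
K=P('wrist')
snap('wrist','w12')
for o in viewer.outline_of('wrist','paddle'): print(o['p'],o['bbox'],cen(o))
s=r.get_state(); print(s['q'].round(3),s['eef_rot'])
E
```

```text
clock: 37.0
tool_pos: [0.4697, -0.0136, 0.1985]
eef_rot: [0.751, 0.66, -0.01, -0.01]
contact_force: [-0.3, 0.4, -0.9]
opening: 0.173
t 37.0 pos [ 0.4697 -0.0136  0.1985] ydir -7.4 shift [-28.48   6.14  -0.27] yaw 41.7 q7 0.53 F [-0.3  0.4 -0.9] op 0.173
0.65 [201.8, 111.7, 96.9, 221.1] (array([249.16131596, 185.06691036]), 12584.0)
[-0.442  0.683  0.628  2.077 -0.68   0.628  0.533] [ 0.75109958  0.66001319 -0.01099026 -0.010546  ]
```

View pics/w12.png

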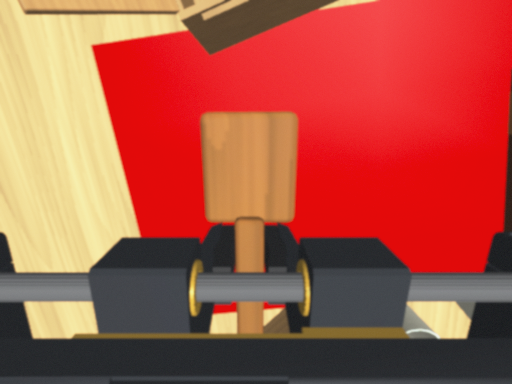

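Paddle held straight. On to the drawer.

```bash
python3 -m inch '[[1,[-1,0.2,0],3],[1,[-3,0.6,0],7],[1,[-6,1.3,0],11],[1,[-9,2,0],15],[1,[-12,2.6,0],19],[1,[-15,3.2,0],23],[1,[-18,3.9,0],27],[1,[-21,4.5,0],31],[1,[-24,5.2,0],35],[1,[-26.5,5.7,0],38],[1,[-28,6,0],41],[1,[-28.5,6.1,0],41.7],[1,[-28.5,6.1,0],41.7],[1,[-28.5,6.1,0],41.7]]'
python3 - <<'E'
from h import *
go([.4942,-.3039,.055],-49.1)
snap('wrist','w13');snap('top','t13')
print(r.get_state()['eef_rot'])
im=np.hstack([cv2.imread('pics/w13.png'),cv2.imread('pics/t13.png')]);cv2.imwrite('pics/c13.png',cv2.resize(im,(800,300)))
E
```

```text
clock: 38.5
tool_pos: [0.494, -0.3036, 0.198]
eef_rot: [0.937, 0.35, -0.013, -0.006]
contact_force: [-0.6, -0.0, -1.0]
opening: 0.178
t 38.5 pos [ 0.494  -0.3036  0.198 ] ydir -49.1 shift [ 0.28  0.33 14.29] yaw 0.0 q7 0.34 F [-0.6 -0.  -1. ] op 0.178
[ 0.93660179  0.35012084 -0.01255142 -0.00591166]
```

View pics/c13.png

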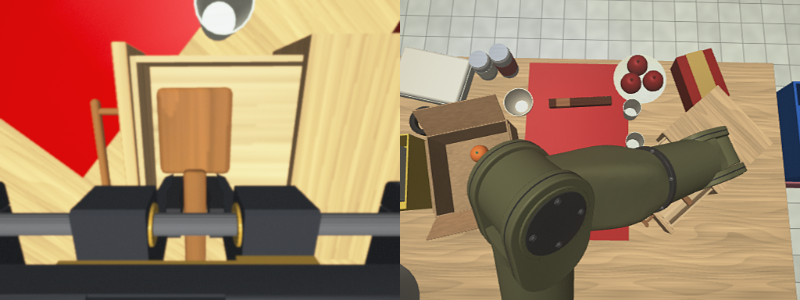

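```bash
python3 - <<'E'
from h import *
from scipy.spatial.transform import Rotation as Ro
s=r.get_state();R=Ro.from_quat(s['eef_rot']).as_matrix();print(R.round(3))
U=(.6303,-.4731,-.8566);c_,s_=np.cos(U[2]),np.sin(U[2])
W=lambda p:np.array([U[0]+c_*p[0]-s_*p[1],U[1]+s_*p[0]+c_*p[1],p[2]])
tcp=W([-.217,.008,.055])
for sx in(-.0375,.0375):
  for sy in(-.0935,.0935):
    q=tcp+R@[sx,sy,-.05]; d=q-[U[0],U[1],0]; print('unit frame',round(c_*d[0]+s_*d[1],4),round(-s_*d[0]+c_*d[1],4),q[2].round(4))
E
python3 -m inch '[[1,[0,0.1,2],0],[1,[0.1,0.1,4],0],[1,[0.1,0.2,6],0],[1,[0.2,0.2,8],0],[1,[0.2,0.2,9.5],0],[1,[0.2,0.3,11],0],[1,[0.2,0.3,11],0],[1,[0.2,0.3,11],0]]';  python3 - <<'E'
from h import *
go([.4942,-.3039,.055],-49.1)
snap('wrist','w14');snap('scene','s14')
im=np.hstack([cv2.imread('pics/w14.png'),cv2.resize(cv2.imread('pics/s14.png')[100:280,60:300],(512,384))]);cv2.imwrite('pics/c14.png',cv2.resize(im,(800,300)))
E
```

```text
[[ 0.755  0.656 -0.028]
 [ 0.656 -0.755  0.002]
 [-0.019 -0.02  -1.   ]]
unit frame -0.3094 -0.0286 0.1076
unit frame -0.1225 -0.0284 0.1039
unit frame -0.3095 0.0464 0.1061
unit frame -0.1226 0.0466 0.1024
clock: 39.4
tool_pos: [0.4948, -0.3056, 0.0887]
eef_rot: [0.937, 0.349, -0.013, -0.005]
contact_force: [0.2, -0.6, -1.6]
opening: 0.18
t 39.4 pos [ 0.4948 -0.3056  0.0887] ydir -49.1 shift [ 0.14 -0.11  3.37] yaw 0.0 q7 0.45 F [ 0.2 -0.6 -1.6] op 0.18
```

View pics/c14.png

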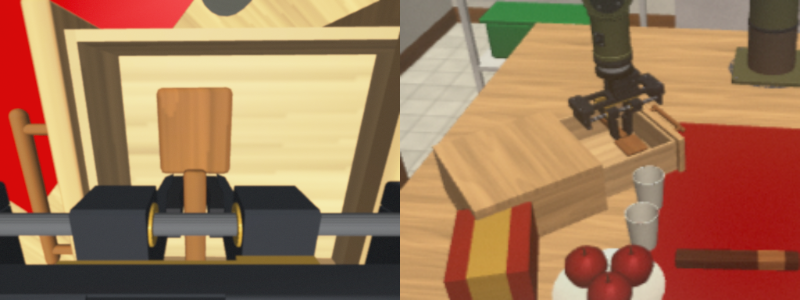

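```bash
python3 -m inch '[[1,[0.1,-0.1,0.7],0],[1,[0.1,-0.1,1.5],0],[1,[0.1,-0.1,2.2],0],[1,[0.1,-0.1,2.7],0],[1,[0.1,-0.1,3],0],[1,[0.1,-0.1,3],0],[1,[0.1,-0.1,3],0]]';  python3 - <<'E'
from h import *
go([.4942,-.3039,.055],-49.1)
E
```

```text
clock: 40.2
tool_pos: [0.494, -0.3042, 0.0586]
eef_rot: [0.937, 0.349, -0.013, -0.005]
contact_force: [-0.5, 0.4, -0.6]
opening: 0.178
t 40.2 pos [ 0.494  -0.3042  0.0586] ydir -49.1 shift [0.04 0.   0.36] yaw -0.0 q7 0.47 F [-0.5  0.4 -0.6] op 0.178
```

```bash
python3 -m inch '[[1,[0,0,0.3],0],[1,[0,0,0.4],0],[1,[0,0,0.4],0],[0.6,[0,0,0.4],0],[0.6,[0,0,0.4],0],[0.6,[0,0,0.4],0],[0.6,[0,0,0.4],0],[0.6,[0,0,0.4],0],[0.6,[0,0,-1],0],[0.6,[0,0,-3],0],[0.6,[0,0,-6],0],[0.6,[0,0,-10],0],[0.6,[0,0,-14],0],[0.6,[0,0,-16],0],[0.6,[0,0,-16],0]]';  python3 - <<'E'
from h import *
go([.4942,-.3039,.055],-49.1)
snap('wrist','w15');snap('scene','s15')
im=np.hstack([cv2.imread('pics/w15.png'),cv2.resize(cv2.imread('pics/s15.png')[100:280,60:300],(512,384))]);cv2.imwrite('pics/c15.png',cv2.resize(im,(800,300)))
E
```

```text
clock: 41.7
tool_pos: [0.4995, -0.3058, 0.2226]
eef_rot: [0.937, 0.349, -0.011, -0.002]
contact_force: [0.5, 0.6, 0.2]
opening: 0.401
t 41.7 pos [ 0.4995 -0.3058  0.2226] ydir -49.1 shift [ 0.04 -0.29 16.77] yaw -0.0 q7 0.29 F [0.5 0.6 0.2] op 0.401
```

View pics/c15.png

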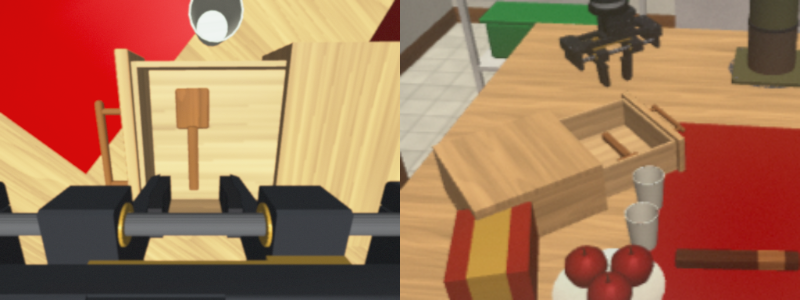

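Paddle lies flat in the drawer (wrist (190,135) in the halved picture). Before pushing, I check clearance between the drawer front's corner path and the near cup.

Run:
```python
from fit import *
CAM['wrist']=P('wrist')[:2]
viewer.snapshot('wrist');obs={}
for c in('scene','top','wrist'):
    if c!='wrist': viewer.snapshot(c)
    obs[c]=[(round(o['p'],2),np.asarray(o['pixels']).astype(np.float32),o['bbox']) for o in viewer.outline_of(c,'cup1') if o['p']>.3]
    print(c,[(p,[int(v) for v in b]) for p,_,b in obs[c]])
t=np.linspace(0,2*np.pi,24,endpoint=False)
def cup(rb): return np.vstack([np.c_[.031*np.cos(t),.031*np.sin(t),t*0+.075],np.c_[rb*np.cos(t),rb*np.sin(t),t*0]])
for c,L in obs.items():
    for p,m,b in L:
        x0=onz(c,cen({'pixels':m})[0],.037,CAM[c])[:2]
        f=lambda v:-iou(render(c,[cup(v[2])],(v[0],v[1],0)),m)
        R=minimize(f,[x0[0],x0[1],.022],method='Nelder-Mead',options=dict(initial_simplex=[[x0[0],x0[1],.022],[x0[0]+.01,x0[1],.022],[x0[0],x0[1]+.01,.022],[x0[0],x0[1],.027]]))
        d=R.x[:2]-[.6303,-.4731];a=-.8566
        print(c,p,R.x.round(4),round(-R.fun,2),'unit',(np.cos(a)*d[0]+np.sin(a)*d[1]).round(3),(-np.sin(a)*d[0]+np.cos(a)*d[1]).round(3))
```

```text
scene [(0.91, [196, 219, 19, 32]), (0.88, [195, 201, 22, 24])]
top [(0.89, [286, 124, 20, 30]), (0.57, [290, 171, 22, 19])]
wrist [(0.86, [245, 0, 69, 57])]
scene 0.91 [ 0.7419 -0.2125  0.0215] 0.9 unit -0.124 0.255
scene 0.88 [ 0.6276 -0.2223  0.0178] 0.83 unit -0.191 0.162
top 0.89 [ 0.7447 -0.2164  0.0247] 0.95 unit -0.119 0.255
top 0.57 [ 0.6301 -0.2237  0.0164] 0.89 unit -0.189 0.163
wrist 0.86 [ 0.6274 -0.2222  0.0237] 0.98 unit -0.192 0.162
```

Run:
```python
from h import *
go([.4687,-.1567,.22],-49.1)
go([.4687,-.1567,.072],-49.1)
```

```text
t 42.1 pos [ 0.4979 -0.3039  0.2176] ydir -49.1 shift [  7.42 -13.04  -0.13] yaw -0.0 q7 0.29 F [-0.8  0.7 -0.2] op 0.401
t 42.1 pos [ 0.4979 -0.3039  0.2176] ydir -49.1 shift [  7.73 -12.74  14.66] yaw -0.0 q7 0.29 F [-0.8  0.7 -0.2] op 0.401
```

```bash
python3 -m inch '[[1,[1.5,-2.5,0],0],[1,[3.5,-6,0],0],[1,[5.5,-9.5,0],0],[1,[7,-12,0],0],[1,[7.4,-13,0],0],[1,[7.4,-13,0],0],[1,[7.5,-13,3],0],[1,[7.6,-12.9,6],0],[1,[7.6,-12.9,9],0],[1,[7.7,-12.8,12],0],[1,[7.7,-12.8,14],0],[1,[7.7,-12.8,14.6],0],[1,[7.7,-12.8,14.6],0],[1,[7.7,-12.8,14.6],0]]' 20
python3 - <<'E'
from h import *
U=(.6303,-.4731,-.8566);c_,s_=np.cos(U[2]),np.sin(U[2])
W=lambda p:np.array([U[0]+c_*p[0]-s_*p[1],U[1]+s_*p[0]+c_*p[1],p[2]])
print(W([-.345,.085,.072]))
go(W([-.145,.085,.073]),-49.1)
snap('wrist','w16');snap('scene','s16')
im=np.hstack([cv2.imread('pics/w16.png'),cv2.resize(cv2.imread('pics/s16.png')[100:280,60:300],(512,384))]);cv2.imwrite('pics/c16.png',cv2.resize(im,(800,300)))
E
```

```text
clock: 43.5
tool_pos: [0.4692, -0.1582, 0.074]
eef_rot: [0.937, 0.349, -0.012, -0.004]
contact_force: [-0.3, 0.3, 0.5]
opening: 0.007
[ 0.46854912 -0.15673525  0.072     ]
t 43.5 pos [ 0.4692 -0.1582  0.074 ] ydir -49.2 shift [ 0.07 19.84 -0.23] yaw -0.1 q7 0.34 F [-0.3  0.3  0.5] op 0.007
```

View pics/c16.png

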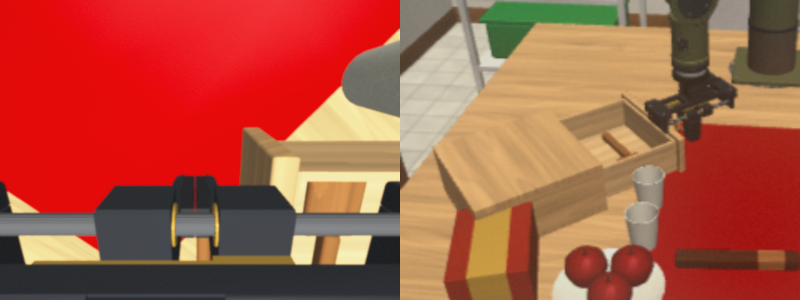

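```bash
python3 -m inch '[[1,[0,0.5,0],0],[1,[0,1.5,0],0],[1,[0,2.5,0],0],[1,[0,4,0],0],[1,[0,5.5,0],0],[1,[0,7,0],0],[1,[0,8.5,0],0],[1,[0,10,0],0],[1,[0,11.5,0],0],[1,[0,13,0],0],[1,[0,14.5,0],0],[1,[0,16,0],0],[1,[0,17,0],0],[1,[0,18,0],0],[1,[0,18.6,0],0],[1,[0,18.9,0],0],[1,[0,18.9,0],0],[1,[0,18.9,0],0]]'
python3 - <<'E'
from h import *
U=(.6303,-.4731,-.8566);c_,s_=np.cos(U[2]),np.sin(U[2])
W=lambda p:np.array([U[0]+c_*p[0]-s_*p[1],U[1]+s_*p[0]+c_*p[1],p[2]])
go(W([-.145,.085,.073]),-49.1)
snap('wrist','w17');snap('scene','s17')
im=np.hstack([cv2.imread('pics/w17.png'),cv2.resize(cv2.imread('pics/s17.png')[100:280,60:300],(512,384))]);cv2.imwrite('pics/c17.png',cv2.resize(im,(800,300)))
E
```

```text
clock: 45.4
tool_pos: [0.5924, -0.2996, 0.0698]
eef_rot: [0.937, 0.349, -0.013, -0.005]
contact_force: [-0.5, -0.6, 0.3]
opening: 0.005
t 45.4 pos [ 0.5924 -0.2996  0.0698] ydir -49.1 shift [-0.    1.09 -0.34] yaw -0.0 q7 0.18 F [-0.5 -0.6  0.3] op 0.005
```

View pics/c17.png

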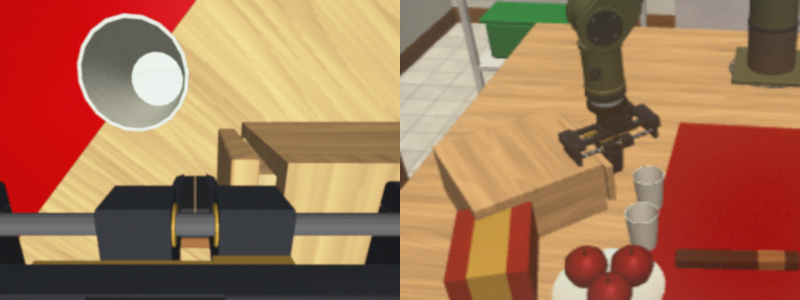

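```bash
python3 -m inch '[[1,[0,0.2,-0.2],0],[1,[0,0.5,-0.3],0],[1,[0,0.8,-0.3],0],[1,[0,1.1,-0.3],0],[1,[0,1.4,-0.3],0],[1,[0,1.6,-0.3],0],[1,[0,1.6,-0.3],0],[1,[0,1.6,-0.3],0]]'
python3 - <<'E'
from h import *
go(r.get_state()['tool_pos'])
snap('wrist','w18')
cv2.imwrite('pics/c18.png',cv2.imread('pics/w18.png')[100:300,150:512])
E
```

```text
clock: 46.3
tool_pos: [0.5991, -0.3068, 0.0728]
eef_rot: [0.937, 0.349, -0.015, -0.012]
contact_force: [-12.8, 13.8, 15.1]
opening: 0.008
t 46.3 pos [ 0.5991 -0.3068  0.0728] ydir -49.1 shift [0. 0. 0.] yaw 0 q7 0.17 F [-12.8  13.8  15.1] op 0.008
```

View pics/c18.png

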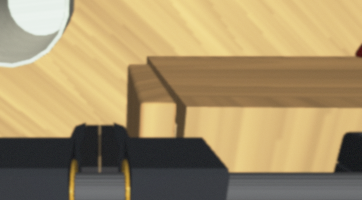

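Force rises at the expected shut position (front at unit x ≈ -0.129). Back off and inspect.

```bash
python3 -m inch '[[1,[0,-0.5,0],0],[1,[0,-1.5,0],0],[1,[0,-3.5,-1],0],[1,[0,-5,-4],0],[1,[0,-6,-8],0],[1,[0,-8,-12],0],[1,[0,-11,-16],0],[1,[0,-14,-18],0],[1,[0,-17,-18],0],[1,[-3,-20,-18],0],[1,[-5,-24,-18],0],[1,[-5,-28,-18],0],[1,[-5,-30,-18],0],[1,[-5,-30,-18],0]]'
python3 - <<'E'
from fit import *
CAM['wrist']=P('wrist')[:2]
go(r.get_state()['tool_pos'])
snap('top','t19');snap('scene','s19');snap('wrist','w19')
E_=[(0,1),(0,2),(0,4),(1,3),(1,5),(2,3),(2,6),(3,7),(4,5),(4,6),(5,7),(6,7)]
o=[]
for c,f in(('top','t19'),('scene','s19')):
    im=cv2.resize(cv2.imread(f'pics/{f}.png'),(1024,768)); raw=im.copy()
    for b in parts_unit([0,0,0,0.0])['unit'][2:]:
        q=((pj(c,place(b,.6303,-.4731,-.8566))+.5)*2).round().astype(int)
        for i,j in E_: cv2.line(im,tuple(map(int,q[i])),tuple(map(int,q[j])),(0,255,0),1)
    sl=np.s_[200:600,520:960] if c=='top' else np.s_[280:500,140:500]
    o.append(cv2.resize(np.hstack([raw[sl],im[sl]]),(800,300)))
cv2.imwrite('pics/c19.png',np.vstack(o));
E
```

```text
clock: 47.75
tool_pos: [0.3722, -0.1164, 0.2593]
eef_rot: [0.937, 0.35, -0.013, -0.006]
contact_force: [0.4, -0.9, -0.2]
opening: 0.004
t 47.75 pos [ 0.3722 -0.1164  0.2593] ydir -49.1 shift [0. 0. 0.] yaw 0 q7 0.09 F [ 0.4 -0.9 -0.2] op 0.004
```

View pics/c19.png

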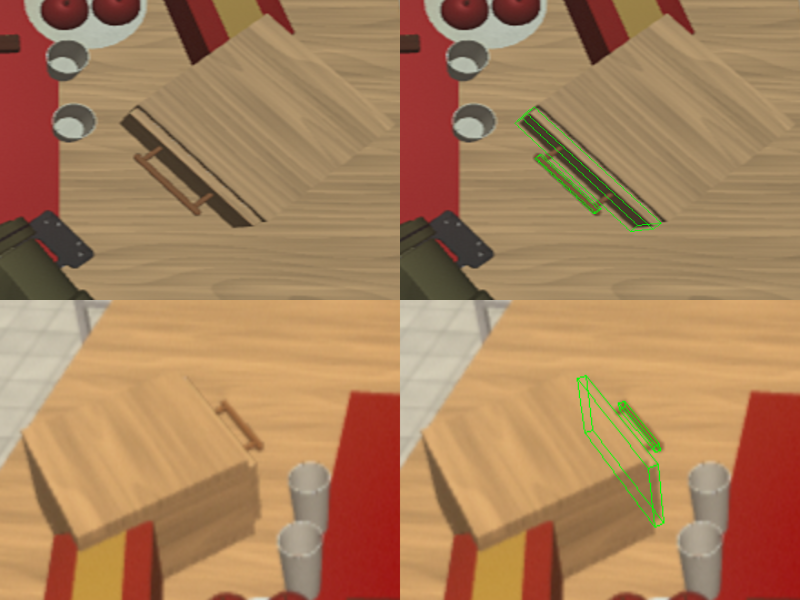

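View pics/t19.png

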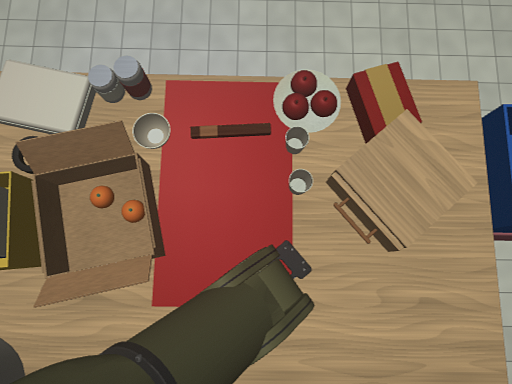

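Drawer front and handle match the model at "shut". Final check of flap angles and mandarin positions.

Run:
```python
from fit import *
obs={}
for c in('scene','top'):
    viewer.snapshot(c)
    for n in('flap_near','flap_far'):
        L=viewer.outline_of(c,n)
        for o in L[:2]: print(c,n,round(o['p'],2),[int(v) for v in o['bbox']])
        if L: obs[c,n]=np.asarray(L[0]['pixels']).astype(np.float32)
pose=(.5318,.2733,.2372)
ts=np.arange(1.2,2.61,.05)
for (c,n),m in obs.items():
    v=[iou(render(c,[flap(-1 if 'near' in n else 1,t)],pose),m) for t in ts]; i=int(np.argmax(v)); print(c,n,ts[i].round(2),round(float(v[i]),2))
for c in('top','scene'):
    for o in viewer.outline_of(c,'mandarin1'):
        X=onz(c,cen(o)[0],.03); d=X-[pose[0],pose[1],.005]; a=pose[2]
        print(c,round(o['p'],2),'carton xy',(np.cos(a)*d[0]+np.sin(a)*d[1]).round(3),(-np.sin(a)*d[0]+np.cos(a)*d[1]).round(3))
    print(c,'paddle',[(round(o['p'],2),o['bbox']) for o in viewer.outline_of(c,'paddle')])
```

```text
scene flap_near 0.84 [316, 142, 67, 28]
scene flap_far 0.75 [344, 195, 86, 18]
scene flap_far 0.69 [316, 140, 64, 28]
top flap_near 0.75 [35, 251, 116, 54]
top flap_near 0.59 [16, 120, 119, 53]
top flap_far 0.62 [15, 117, 116, 54]
top flap_far 0.35 [32, 255, 118, 51]
scene flap_near 2.2 0.96
scene flap_far 2.3 0.81
top flap_near 2.25 0.96
top flap_far 2.3 0.95
top 0.79 carton xy 0.057 0.003
top 0.63 carton xy 0.002 -0.07
top paddle []
scene paddle [(0.39, [317.0, 233.2, 37.3, 32.1])]
```

```bash
python3 -m inch '[[1,[0,0,0],0],[1,[0,0,0],0],[1,[0,0,0],0]]'; python3 -c "
from plant import r
print(r.finish_job())"
```

```text
clock: 48.7
tool_pos: [0.3738, -0.118, 0.2591]
eef_rot: [0.937, 0.35, -0.013, -0.005]
contact_force: [-0.1, -0.3, 0.1]
opening: 0.006
the job is handed in; nothing more can be done
None
```

The table is cleared and the job is handed in at 48.7 s; no verdict came back. I swung both flaps back and lowered the two mandarins that were there onto the carton floor. The paddle is in the drawer, and I pushed the drawer shut.

**Last checks:**
- **Flaps:** about 2.2 rad (near) and 2.3 rad (far) from the outlines. The far flap's fit in the scene view was poorer (overlap 0.81), but it agreed with the top view.
- **Mandarins:** at carton x, y of (57, 3) mm and (2, −70) mm, both seen in the top view.
- **Drawer:** it stopped at about 19 N, and the front and handle match the model at shut to within about 3 mm.
- **Bystanders:** I saw no shift of the cups, bowl, case or apples in the last picture, but I did not measure their final positions.
- **Robot:** clear of everything at hand-in.

**What went wrong or could not be checked:**
- **Paddle grasp:** the first try closed on nothing because the paddle lay just inside the arm's near reach. On the second try I drew it to the middle with the closing fingers.
- **Paddle placing:** I let it go about 13 mm above the drawer floor, because the gripper body could not go lower. I saw it lying flat before the drawer shut, but it cannot be seen now. In the final scene view the network gave a weak paddle report (0.39), but its box is where the tea bowl stands, so I took it as false.

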